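# Square a painting panel in the corner board, then set it on the drying stand

## Task

Take the long painting panel out of its tray by the end that sticks out, lay it white side up on the squaring board, slide it fully home into the corner so that it is flush against both fences, and let go of it there. Then take it again across the middle of its length, lift it clear, and set it gently down in the middle of the drying stand, level on both cross bars between the two end cheeks, and let go. Leave everything else on the table where it is, and do not drop the panel.

Things in the scene. Friction and masses are not known exactly. Their poses are not given: they have to be found in the camera images.
- panel_mid (a point): Centre (half-way up) of the loose long painting panel: flat light-wood block, white on top, 160 (x) x 60 (y) x 18 (z) mm, about 0.15 kg. Starts white side up in the tray, centre 15 mm above the table, its -x end sticking out of the tray by about 64 mm. Either way round is the same.
- tray: Fixed plywood tray the panel starts in. Origin: centre of underside. 110 (x) x 84 (y) mm, floor 6 mm thick, walls 8 mm thick and 30 mm tall on both long sides and the +x end; open at -x. 68 mm between side walls: no room for fingers beside the panel there. A 36 mm wide tongue of floor runs under the panel to x = -105 mm. The panel lifts straight out.
- square: Fixed wooden squaring board. Origin: centre of underside. 230 (x) x 150 (y) x 10 mm; on it two fences, 20 mm thick, tops 32 mm above the table, make a corner. End fence: face at x = +90 mm, from y = -51 to 65. Side fence: face at y = +45 mm, in two pieces, x = 45 to 90 and x = -60 to -25 mm; the 70 mm gap leaves room for a finger. Open at -x and -y.
- home (a point): Where the panel's centre lies when it is flush in the corner of the squaring board, long way along x; 9 mm above the board's top, 19 mm above the table. The end fence's face is 80 mm from it in +x, the side fence's face 30 mm in +y, the gap in the side fence beside it. Axes as the board's.
- stand_seat (a point): Where the panel's centre lies when resting on the fixed drying stand, long way along x; 44 mm above the table. Stand 200 (x) x 84 (y) mm, base 10 mm; two cross bars 14 mm thick at x = +-45 mm, full width, tops 35 mm above the table; end cheeks 62 mm tall, 172 mm apart inside. Long sides open; between the bars fingers have room down to the base.
- water_jar: Bystander: closed clear glass jar with a black cap, 68 mm wide, 110 mm tall. Origin: centre of its underside.
- brush_cup: Bystander: white cup of brushes, 74 mm wide, 190 mm tall with the brushes. Origin: centre of its underside.
- small_panel: Bystander: a shorter panel of the same make as the task's, 80 x 60 x 18 mm, lying flat. Origin: centre of its underside.
- palette_knife: Bystander: palette knife with handle, 170 mm long, lying flat. Origin: on its underside, half-way along its length.
- paint_pot: Bystander: small white pot, 56 mm wide, 50 mm tall. Origin: centre of its underside.
- medium_bottle: Bystander: brown bottle, 52 mm wide, 120 mm tall. Origin: centre of its underside.
- sanding_block: Bystander: cork sanding block, 100 x 60 x 29 mm. Origin: centre of its underside.
Mind the look-alikes: they are no part of the job. Leave any pink or red look-alike of the part that bears panel_mid alone.

How it is judged (in metres and radians):
On the way, in this order (a step that is already met when the one before it is completed fails the run):
1. the panel lies flush in the corner of the squaring board (within 3 mm of both fences and 0.04 rad), released (x of panel_mid in the frame of home between -0.003 and 0.003 m and y of panel_mid in the frame of home between -0.003 and 0.003 m and z of panel_mid in the frame of home between -0.003 and 0.003 m and angle between the x axis of panel_mid and the x axis of home, either way round below 0.04 rad and contact force between the fingers and panel below 0.1 N), for 0.3 s.
2. the panel is lifted clear, its centre more than 65 mm above the table, gripped across the middle (grip within 12 mm of half its length) (height (world z) of panel_mid above 0.065 m and contact force between the fingers and panel above 1 N and x of the grasp point in the frame of panel_mid between -0.012 and 0.012 m), for 0.2 s.
At the end, for the whole second after the job is handed in: The panel rests level on both cross bars of the drying stand, released and at rest: centre within 10 mm along and 12 mm across of the stand's middle, within 4 mm of its resting height, long way along the stand within 0.1 rad, tilted less than 0.06 rad, white side up (x of panel_mid in the frame of stand_seat between -0.01 and 0.01 m and y of panel_mid in the frame of stand_seat between -0.012 and 0.012 m and z of panel_mid in the frame of stand_seat between -0.004 and 0.004 m and angle between the x axis of panel_mid and the x axis of stand_seat, either way round below 0.1 rad and angle between panel_mid's own z axis and vertical below 0.06 rad and linear speed of panel below 0.02 m/s and contact force between the fingers and panel below 0.1 N); the robot touches nothing.
It fails at once if the panel is dropped (moves faster than 0.7 m/s while not held) (linear speed of panel above 0.7 m/s and contact force between the fingers and panel below 0.05 N).
It fails at once if any bystander on the table is moved more than 30 mm (distance of any of water_jar, brush_cup, small_panel, palette_knife, paint_pot, medium_bottle, sanding_block from where it was at the start of the episode above 0.03 m).
It also fails if it takes over 72 s, if anything falls off the work surface, if the arm or the gripper's body presses on something with over 40 N, if the wrist force passes 120 N, or if a joint passes its speed limit or range.

## Robot

A 7-joint arm with a two-finger parallel gripper is mounted at the origin on the work surface. World frame = base frame: x ahead of the robot, y to its left, z up, the work surface at z = 0. Lengths are in m, angles in degrees, forces in N, time in s.
With the tool pointing down it reaches from about 0.425 to 0.875 m from the base axis. Payload 4.7 kg.
Tool frame: the origin (TCP) lies on the front face of the gripper's body, between the roots of the fingers; the fingertips stand 70 mm ahead of it and the grasp point (between the pads) lies 51 mm ahead of it; z points along the fingers, y is the direction in which the jaws open and shut (so a half turn about z gives the same grasp; the last joint's range is limited). The gripper opens to 87 mm and grips with 3 to 60 N. Pads are 19 mm wide; open, the fingers measure 117 mm over their backs; the gripper's body (75 mm by 190 mm) begins 51 mm behind the grasp point.
Start: joints at [69.162, 18.392, -4.016, 83.108, 1.295, 78.541, -3.26], TCP at [0.24, -0.604, 0.292] pointing down, gripper open.
Joint ranges: [-163.93, 163.93], [-17.29, 119.83], [-79.2, 71.16], [3.27, 140.29], [-89.18, 269.18], [5.43, 117.66], [-154.24, 154.24]. Speed limits (degrees/s): [147.25, 147.25, 180, 180, 180, 180, 180].

## Interface

Orientations are given as [roll, pitch, yaw] about the fixed x, y, z axes, in that order (R = Rz(yaw) Ry(pitch) Rx(roll)).
In Python, from cell import env gives the robot as it stands.
- The arm moves only by the tool drive_tool, never from a script. Its argument "commands" is a list of rows, each a list of 7 numbers: the shift along the tool's x, y, z in cm, then the turn, a rotation vector about the tool's x, y, z in degrees, then the opening, from 0 (shut) to 1 (fully open). In form: [[tx, ty, tz, rx, ry, rz, hand], ...]. A call has 1 to 20 rows; each row shifts and turns the commanded pose from where the row before left it, along the tool's axes as they then stand; what a row does not reach is not made up. A row lasts 1/12 s, in which the tool goes at most 41.7 mm and 7.16 degrees, less where a joint would pass 70% of its speed; a pose out of reach is approached as far as the arm can. A call is refused whole if a number of a shift passes 4.17 or a number of a turn 7.16, either way. A call with a gripper value outside its range is refused whole. The fingers move at their own pace and stop on an object; "force" is the grip in N (left out, the last holds). Time passes only in rows, so rows that do not move let the fingers close. It gives the time, the measured TCP pose, the force and the opening at its end, in the units of the state.
- env.get_obs(): the state, without advancing time (a new reading comes with each control period).
- env.read_camera(name): name is "side" or "top" or "wrist"; returns a dict with "img" (420x560x3 uint8, blue, green, red), "mtx" (3x3 intrinsics, pixels), "pose" (4x4, takes a point from camera to world coordinates). Camera axes: x right, y down, z forward; pixel columns grow to the right and rows downward; lengths in m; the calibration is good to about 2 mm. A picture is of the moment at which its call begins. There is no depth.
- env.sign_off(): hands the job in, once; it reports no verdict.
The state is a dict: "time_s": time; "qpos": joint angles; "joint_velocities": joint speeds; "effort": joint torques, N m; "tool_pos": TCP position; "tool_rot": TCP orientation; "force": force on the tool from outside, world axes, zero at the start; "wrist_torque": the same for the moment, N m; "grip_width": finger opening in m.
Only numpy, scipy, OpenCV 4.12 (cv2) and the standard library are available. Lean on these libraries where they do the work, as an engineer would, in place of code of your own. Each camera call takes 0.05 s, during which the arm holds its last target.

## Working session

There is one attempt and no reset: what is moved stays moved. The work goes in short steps, Python scripts to look and compute and a tool call to move; the robot and the scene stay as the last step left them, time stands still between calls to the robot, and variables do not carry over. Pictures are saved under pics/ and viewed, and the job is handed in when it is done.

Besides the shell and the picture viewer there is one more tool, called by a JSON object that holds its "api" and its "payload". drive_tool: Moves the arm, as the interface text tells. Its arguments: {"type":"object","properties":{"commands":{"type":"array"},"force":{"type":"number"}},"required":["commands"]}

```bash
ls; mkdir -p pics; python3 - <<'E'
from cell import env
import cv2
o=env.get_obs(); print({k:o[k] for k in('time_s','tool_pos','tool_rot','force','grip_width')})
for n in('top','side','wrist'):
    c=env.read_camera(n); cv2.imwrite(f'pics/{n}0.png',c['img']); print(n,c['mtx'].round(1).tolist(),c['pose'].round(4).tolist())
E
```

```text
pics
{'time_s': 0.0, 'tool_pos': array([ 0.23960761, -0.60376491,  0.29114688]), 'tool_rot': array([-1.79888672e+02,  5.26510824e-03,  2.16514126e+01]), 'force': array([-0.13982271,  0.72281184, -0.30815315]), 'grip_width': 0.08688047527780571}
top [[434.1, 0.0, 281.9], [0.0, 434.1, 211.1], [0.0, 0.0, 1.0]] [[-0.0016, -0.9865, 0.1635, 0.3368], [-1.0, 0.0003, -0.0075, 0.0145], [0.0073, -0.1635, -0.9865, 1.3234], [0.0, 0.0, 0.0, 1.0]]
side [[421.6, 0.0, 280.2], [0.0, 421.6, 214.4], [0.0, 0.0, 1.0]] [[-0.922, -0.253, 0.2932, 0.1356], [-0.3872, 0.6043, -0.6963, 0.9687], [-0.001, -0.7556, -0.6551, 0.9694], [0.0, 0.0, 0.0, 1.0]]
wrist [[329.1, 0.0, 283.3], [0.0, 329.1, 213.2], [0.0, 0.0, 1.0]] [[0.3676, -0.8876, -0.2774, 0.3158], [-0.93, -0.3517, -0.1071, -0.5743], [-0.0025, 0.2973, -0.9548, 0.3833], [0.0, 0.0, 0.0, 1.0]]
```

View pics/top0.png

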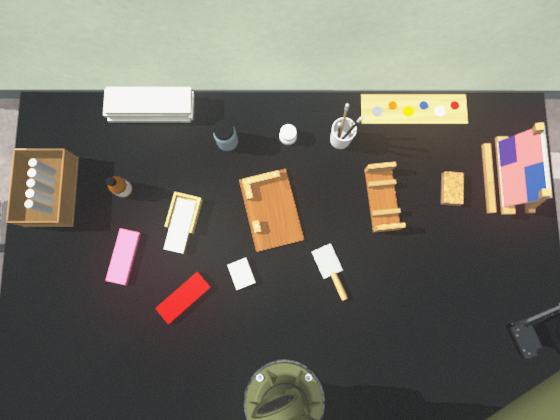

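View pics/side0.png

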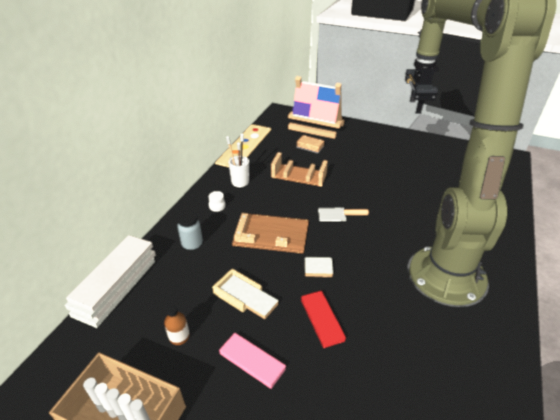

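View pics/wrist0.png

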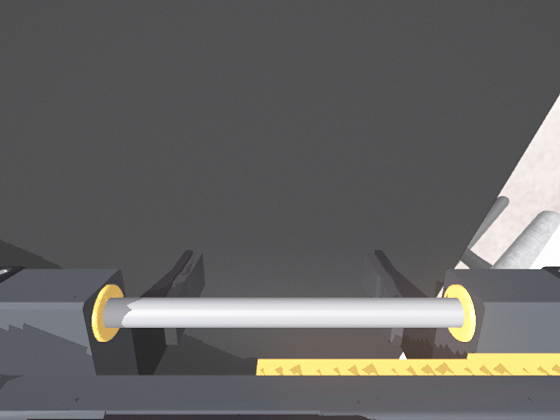

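Candidates for the panel: the white panel in the tray (182,222), the short panel (241,274), the pink one (123,257), the red one (183,298) and the white stack (148,104). By the description it is the one in the tray, with its end sticking out at about (178,243). Next I crop in close on the tray, board and stand.

```bash
python3 - <<'E'
import cv2,numpy as np
i=cv2.imread('pics/top0.png')
for n,(x0,y0,w,h) in dict(tray=(145,180,80,80),sq=(230,160,80,100),st=(355,155,60,85)).items():
    s=6
    c=cv2.resize(i[y0:y0+h,x0:x0+w],None,fx=s,fy=s,interpolation=cv2.INTER_CUBIC)
    for k in range(0,w,10): cv2.putText(c,str(x0+k),(k*s,10),0,.4,(0,255,0)); cv2.line(c,(k*s,12),(k*s,18),(0,255,0))
    for k in range(0,h,10): cv2.putText(c,str(y0+k),(0,k*s+4),0,.4,(0,255,0)); cv2.line(c,(28,k*s),(34,k*s),(0,255,0))
    cv2.imwrite(f'pics/c_{n}.png',c)
E
```

```text
(no output)
```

View pics/c_tray.png

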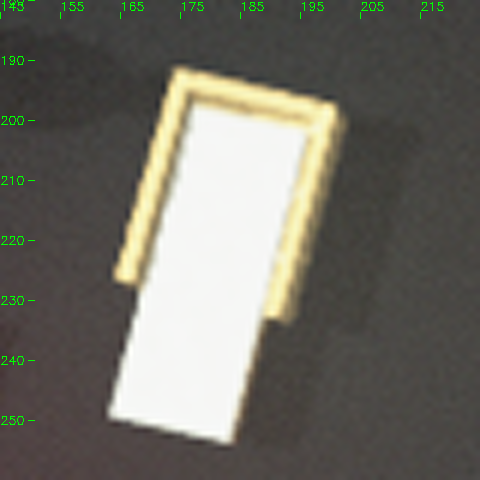

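View pics/c_sq.png

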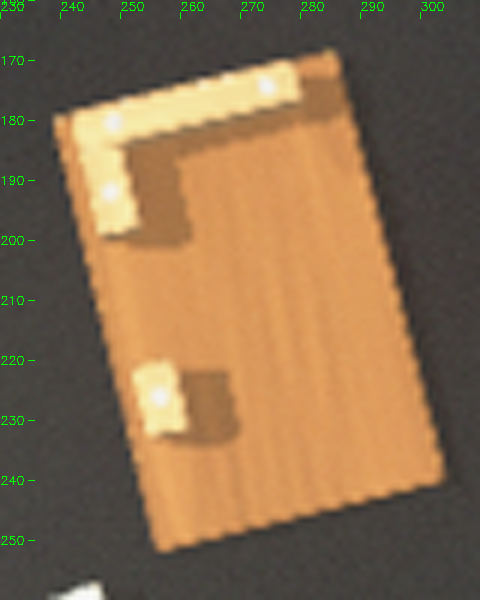

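View pics/c_st.png

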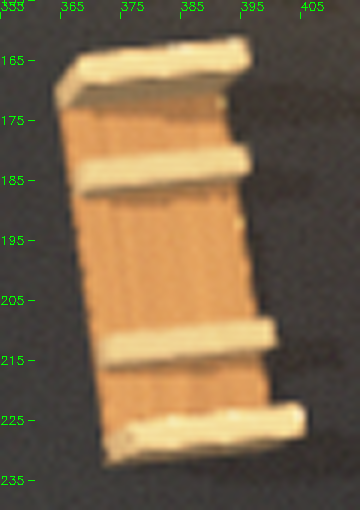

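```bash
cat > h.py <<'E'
import numpy as np,cv2
from scipy.optimize import least_squares
def unproj(c,uv,z):
    K,P=c['mtx'],c['pose']
    d=P[:3,:3]@np.linalg.inv(K)@np.array([uv[0],uv[1],1.]); t=(z-P[2,3])/d[2]
    return P[:3,3]+t*d
def proj(c,X):
    P=c['pose']; q=(np.atleast_2d(X)-P[:3,3])@P[:3,:3]@c['mtx'].T
    return q[:,:2]/q[:,2:]
def fit(obs):
    """obs: list of (cam, local xyz (world z), uv) -> x,y,yaw deg"""
    def T(p,X): 
        c,s=np.cos(p[2]),np.sin(p[2]); return np.array([p[0]+c*X[0]-s*X[1],p[1]+s*X[0]+c*X[1],X[2]])
    best=None
    for y0 in (0,1.57,3.14,-1.57):
        r=least_squares(lambda p:np.concatenate([proj(c,T(p,X))[0]-uv for c,X,uv in obs]),[.55,0,y0])
        if best is None or r.cost<best.cost: best=r
    return best.x, best.fun
def T2(p,X):
    c,s=np.cos(p[2]),np.sin(p[2]); return np.array([p[0]+c*X[0]-s*X[1],p[1]+s*X[0]+c*X[1],X[2]])
E
python3 - <<'E'
from h import *
from cell import env
c=env.read_camera('top')
def px(o,u,v): return np.array([(u+.5)/6-.5+o[0],(v+.5)/6-.5+o[1]])
def run(name,o,pts):
    p,f=fit([(c,X,px(o,*uv)) for X,uv in pts]); print(name,p[:2].round(4),np.degrees(p[2]).round(2),f.reshape(-1,2).round(2).tolist())
# panel z=.024
run('panel',(145,180),[((-.08,.03,.024),(108,417)),((-.08,-.03,.024),(233,443)),((.08,-.03,.024),(308,127)),((.08,.03,.024),(192,102))])
# tray walls tops z=.03
run('tray',(145,180),[((.055,.042,.03),(175,67)),((.055,-.042,.03),(341,104)),((-.055,.042,.03),(113,281)),((-.055,-.042,.03),(290,322))])
run('board',(230,160),[((.115,.075,.01),(54,117)),((.115,-.075,.01),(335,49)),((-.115,-.075,.01),(445,477)),((-.115,.075,.01),(158,551))])
run('fence',(230,160),[((.11,-.051,.032),(295,60)),((.09,-.051,.032),(301,97)),((.045,.045,.032),(139,228)),((.045,.065,.032),(99,236)),((-.025,.065,.032),(133,368)),((-.025,.045,.032),(172,360)),((-.06,.045,.032),(187,430)),((-.06,.065,.032),(148,436))])
run('stand',(355,155),[((.052,.042,.035),(78,164)),((.052,-.042,.035),(249,145)),((-.052,.042,.035),(99,365)),((-.052,-.042,.035),(276,345)),((-.038,.042,.035),(99,337)),((-.038,-.042,.035),(273,318))])
run('stand_cheeks',(355,155),[((.1,.042,.062),(78,57)),((.1,-.042,.062),(248,38)),((-.1,-.042,.062),(306,432)),((-.086,-.042,.062),(303,403))])
E
```

```text
panel [0.5106 0.3128] -12.03 [[0.77, -0.45], [-0.53, -0.6], [-0.2, 0.48], [-0.04, 0.61]]
tray [0.5493 0.3032] -12.65 [[0.34, 0.55], [-0.48, 0.33], [1.22, -0.05], [-1.08, -0.79]]
board [0.5614 0.0385] 13.99 [[-0.07, 0.07], [-0.03, 0.08], [0.17, 0.09], [-0.07, -0.23]]
fence [0.5601 0.0385] 13.84 [[-0.37, 0.19], [0.2, 0.2], [0.01, -0.23], [0.24, -0.01], [-0.11, 0.22], [-0.13, -0.03], [0.08, -0.46], [0.08, 0.14]]
stand [ 0.5937 -0.3042] 5.4 [[0.34, -0.4], [-0.88, 0.25], [1.26, -0.33], [-0.62, 0.4], [0.66, -0.23], [-0.77, 0.34]]
stand_cheeks [ 0.5946 -0.306 ] 6.09 [[0.32, -0.23], [-0.4, 0.08], [0.16, 0.0], [-0.08, 0.14]]
```

{"api": "drive_tool", "payload": {"commands": [[0,0,0,0,0,6.73,1],[0,0,0,0,0,6.73,1],[0,0,0,0,0,6.73,1],[0,0,0,0,0,6.73,1],[0,0,0,0,0,6.73,1],[2.27,-3.31,0,0,0,0,1],[2.27,-3.31,0,0,0,0,1],[2.27,-3.31,0,0,0,0,1],[2.27,-3.31,0,0,0,0,1],[2.27,-3.31,0,0,0,0,1],[2.27,-3.31,0,0,0,0,1],[2.27,-3.31,0,0,0,0,1],[2.27,-3.31,0,0,0,0,1],[2.27,-3.31,0,0,0,0,1],[2.27,-3.31,0,0,0,0,1],[2.27,-3.31,0,0,0,0,1],[0,0,0,0,0,0,1]]}}

```text
time_s: 1.62
tool_pos: [0.5662, -0.2897, 0.2919]
tool_rot: [-179.6, -0.2, -11.2]
force: [0.2, 2.1, 1.0]
grip_width: 0.0869
```

```bash
cat > d.py <<'E'
import sys
from h import *
from cell import env
from scipy.spatial.transform import Rotation as R
def delta(tgt,yaw):
    """tgt = TCP target"""
    o=env.get_obs(); r=R.from_euler('xyz',o['tool_rot'],degrees=True); g=R.from_euler('xyz',[180,0,yaw],degrees=True)
    print('t',round(o['time_s'],2),'pos',o['tool_pos'].round(4),'rot',o['tool_rot'].round(2),'F',o['force'].round(1),'w',round(o['grip_width'],4),'q',np.round(o['qpos'],0))
    d=(np.array(tgt)-o['tool_pos'])*100
    print('shift now-frame cm',r.inv().apply(d).round(2),' target-frame',g.inv().apply(d).round(2),'norm',np.linalg.norm(d).round(2),'turn',np.degrees((r.inv()*g).as_rotvec()).round(2))
if __name__=='__main__':
    a=list(map(float,sys.argv[1:])); delta(a[:3],a[3])
E
python3 d.py .474 .321 .29 -12
```

```text
t 1.62 pos [ 0.5662 -0.2897  0.2919] rot [-1.796e+02 -1.500e-01 -1.122e+01] F [0.2 2.1 1. ] w 0.0869 q [ 36.  17. -14.  85.   4.  78. -79.]
shift now-frame cm [-20.92 -58.11   0.54]  target-frame [-21.72 -57.82   0.19] norm 61.77 turn [-0.4  -0.15  0.78]
```

```bash
python3 - <<'E'
from h import *
from cell import env
c=env.read_camera('wrist'); cv2.imwrite('pics/w_stand.png',c['img']); np.savez('w_stand.npz',**c); print(c['pose'].round(4).tolist())
E
```

```text
[[-0.1958, -0.9374, -0.2879, 0.6462], [-0.9806, 0.185, 0.0646, -0.3068], [-0.0073, 0.2949, -0.9555, 0.3842], [0.0, 0.0, 0.0, 1.0]]
```

View pics/w_stand.png

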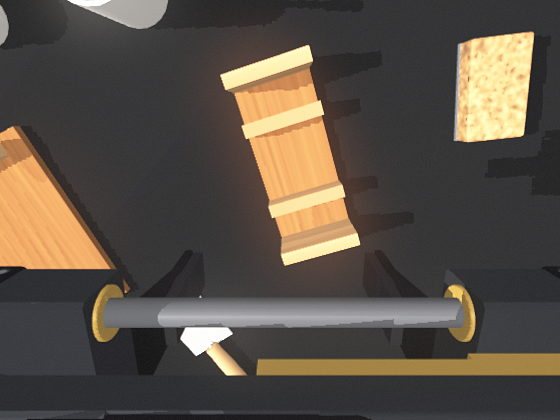

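{"api": "drive_tool", "payload": {"commands": [[-1.31,-3.63,0,0,0,0,1],[-1.31,-3.63,0,0,0,0,1],[-1.31,-3.63,0,0,0,0,1],[-1.31,-3.63,0,0,0,0,1],[-1.31,-3.63,0,0,0,0,1],[-1.31,-3.63,0,0,0,0,1],[-1.31,-3.63,0,0,0,0,1],[-1.31,-3.63,0,0,0,0,1],[-1.31,-3.63,0,0,0,0,1],[-1.31,-3.63,0,0,0,0,1],[-1.31,-3.63,0,0,0,0,1],[-1.31,-3.63,0,0,0,0,1],[0,0,0,0,0,0,1]]}}

```text
time_s: 2.75
tool_pos: [0.494, 0.1671, 0.2928]
tool_rot: [-179.8, 0.0, -11.4]
force: [-0.6, 0.4, 0.3]
grip_width: 0.0871
```

```bash
python3 d.py .474 .321 .2 -12;  python3 - <<'E'
from h import *
from cell import env
c=env.read_camera('wrist'); cv2.imwrite('pics/w_tray.png',c['img']); np.savez('w_tray.npz',**c); print(c['pose'].round(4).tolist())
E
```

```text
t 2.75 pos [0.494  0.1671 0.2928] rot [-1.7975e+02  4.0000e-02 -1.1370e+01] F [-0.6  0.4  0.3] w 0.0871 q [  12.    5.  -34.  100.    2.   76. -125.]
shift now-frame cm [ -4.99 -14.65   9.34]  target-frame [ -5.16 -14.64   9.28] norm 18.08 turn [-0.24  0.04  0.63]
[[-0.1985, -0.9358, -0.2914, 0.5743], [-0.9801, 0.1882, 0.0635, 0.15], [-0.0046, 0.2982, -0.9545, 0.3848], [0.0, 0.0, 0.0, 1.0]]
```

View pics/w_tray.png

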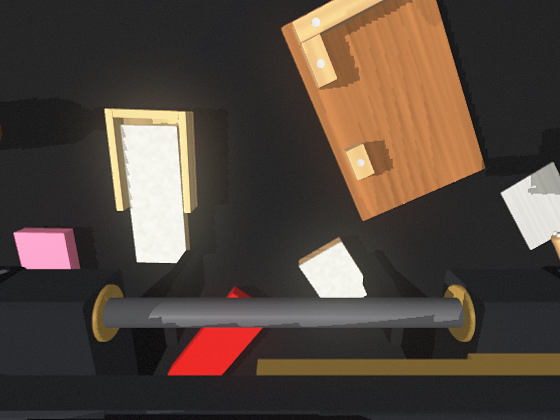

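```bash
python3 - <<'E'
import cv2
def crop(f,n,x0,y0,w,h,s):
    i=cv2.imread(f); c=cv2.resize(i[y0:y0+h,x0:x0+w],None,fx=s,fy=s,interpolation=cv2.INTER_CUBIC)
    for k in range(0,w,10): cv2.putText(c,str(x0+k),(k*s,8),0,.3,(0,255,0)); cv2.line(c,(k*s,10),(k*s,16),(0,255,0))
    for k in range(0,h,10): cv2.putText(c,str(y0+k),(0,k*s+4),0,.3,(0,255,0)); cv2.line(c,(20,k*s),(26,k*s),(0,255,0))
    cv2.imwrite(n,c)
crop('pics/w_tray.png','pics/c1.png',95,100,120,175,3)
crop('pics/w_tray.png','pics/c2.png',275,0,215,225,2)
crop('pics/w_stand.png','pics/c3.png',215,40,150,230,2)
E
```

```text
(no output)
```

View pics/c1.png

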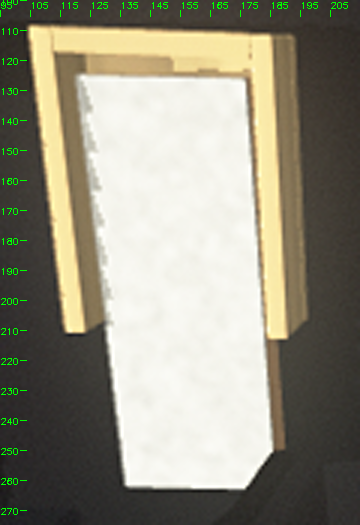

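View pics/c2.png

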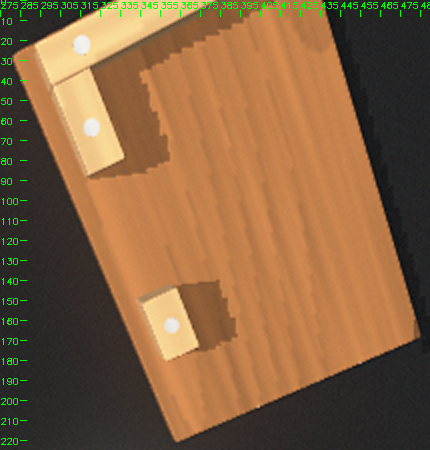

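View pics/c3.png

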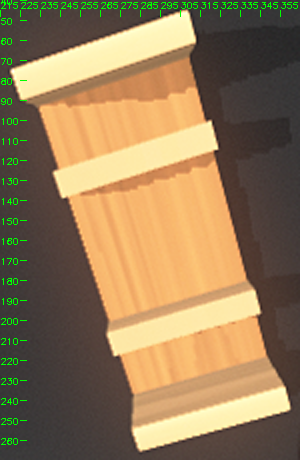

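```bash
python3 - <<'E'
from h import *
wt=dict(np.load('w_tray.npz')); ws=dict(np.load('w_stand.npz'))
def run(n,c,s,o,pts):
    p,f=fit([(c,X,np.array([(u+.5)/s-.5+o[0],(v+.5)/s-.5+o[1]])) for X,(u,v) in pts]); print(n,p[:2].round(4),np.degrees(p[2]).round(2),f.reshape(-1,2).round(1).tolist())
run('panel',wt,3,(95,100),[((.08,.03,.024),(78,73)),((.08,-.03,.024),(247,78)),((-.08,.03,.024),(124,488)),((-.08,-.03,.024),(275,489))])
run('board',wt,2,(275,0),[((-.115,.075,.01),(177,441)),((-.115,-.075,.01),(420,338)),((.115,.075,.01),(15,56)),((-.025,.065,.032),(141,302)),((-.025,.045,.032),(178,287)),((-.06,.045,.032),(198,347)),((-.06,.065,.032),(165,360)),((.045,.045,.032),(123,157)),((.045,.065,.032),(88,177))])
run('stand',ws,2,(215,40),[((.052,.042,.035),(53,173)),((.052,-.042,.035),(213,121)),((.038,-.042,.035),(218,150)),((.038,.042,.035),(64,198)),((-.038,.042,.035),(108,336)),((-.038,-.042,.035),(257,292)),((-.052,-.042,.035),(261,313)),((-.052,.042,.035),(114,355)),((.1,.042,.062),(10,70)),((.1,-.042,.062),(188,10)),((-.1,-.042,.062),(290,408)),((-.1,.042,.062),(140,451))])
E
```

```text
panel [0.5105 0.3126] 346.97 [[-0.2, 0.3], [0.0, 0.2], [0.4, -0.8], [-0.2, 0.2]]
board [0.5607 0.0382] 13.74 [[-0.8, 1.1], [0.7, -0.2], [-1.8, -1.1], [0.0, 0.6], [-0.8, -0.0], [0.9, -0.2], [0.1, 1.0], [1.3, 0.1], [0.3, -0.7]]
stand [ 0.594  -0.3064] 5.83 [[0.2, -0.4], [-0.8, 0.1], [0.3, -0.5], [-0.9, 0.4], [-0.4, -1.4], [-0.9, -1.2], [0.2, 0.3], [0.4, 0.7], [0.4, 0.1], [0.5, -0.2], [1.1, 1.4], [-0.1, 0.9]]
```

{"api": "drive_tool", "payload": {"commands": [[-0.86,-2.44,2.38,0,0,0.2,1],[-0.86,-2.44,2.38,0,0,0.2,1],[-0.86,-2.44,2.38,0,0,0.2,1],[-0.86,-2.44,2.38,0,0,0.2,1],[-0.86,-2.44,2.38,0,0,0.2,1],[-0.86,-2.44,2.38,0,0,0.2,1],[0,0,0,0,0,0,1],[0,0,0,0,0,0,1]]}}

```text
time_s: 3.47
tool_pos: [0.4772, 0.312, 0.1475]
tool_rot: [179.8, 0.2, -13.1]
force: [-0.2, -0.7, 0.4]
grip_width: 0.0869
```

```bash
python3 d.py .4734 .321 .078 -12.5
```

```text
t 3.47 pos [0.4772 0.312  0.1475] rot [ 1.7984e+02  1.7000e-01 -1.3140e+01] F [-0.2 -0.7  0.4] w 0.0869 q [  -3.   20.  -38.  103.   14.   62. -149.]
shift now-frame cm [-0.55 -0.82  6.95]  target-frame [-0.56 -0.8   6.95] norm 7.01 turn [ 0.16  0.18 -0.64]
```

{"api": "drive_tool", "payload": {"commands": [[0,0,0,0,0,-6.9,1],[0,0,0,0,0,-6.9,1],[0,0,0,0,0,-6.9,1],[0,0,0,0,0,-6.9,1],[0,0,0,0,0,-6.9,1],[0,0,0,0,0,-6.9,1],[0,0,0,0,0,-6.9,1],[0,0,0,0,0,-6.9,1],[0,0,0,0,0,-6.9,1],[0,0,0,0,0,-6.9,1],[0,0,0,0,0,-6.9,1],[0,0,0,0,0,-6.9,1],[0,0,0,0,0,-6.9,1],[0,0,0,0,0,-6.9,1],[0,0,0,0,0,-6.9,1],[0,0,0,0,0,-6.9,1],[0,0,0,0,0,-6.9,1],[0,0,0,0,0,-6.9,1],[0,0,0,0,0,-6.9,1],[0,0,0,0,0,-6.9,1]]}}

```text
time_s: 5.13
tool_pos: [0.4802, 0.3098, 0.1501]
tool_rot: [180.0, 0.2, 124.9]
force: [0.4, 0.2, 0.2]
grip_width: 0.0872
```

{"api": "drive_tool", "payload": {"commands": [[0,0,0,0,0,-6.9,1],[0,0,0,0,0,-6.9,1],[0,0,0,0,0,-6.9,1],[0,0,0,0,0,-6.9,1],[0,0,0,0,0,-6.9,1],[0,0,0,0,0,-6.9,1],[0,0,0,0,0,0,1]]}}

```text
time_s: 5.72
tool_pos: [0.48, 0.3099, 0.1495]
tool_rot: [-179.9, 0.1, 166.1]
force: [-0.1, -0.2, -0.2]
grip_width: 0.087
```

```bash
python3 d.py .4734 .321 .078 167.5
```

```text
t 5.72 pos [0.48   0.3099 0.1495] rot [-1.7989e+02  1.0000e-01  1.6612e+02] F [-0.1 -0.2 -0.2] w 0.087 q [ 20.  35. -72. 102.  36.  70.  14.]
shift now-frame cm [0.92 0.93 7.15]  target-frame [0.88 0.94 7.15] norm 7.27 turn [-0.11  0.1  -1.38]
```

{"api": "drive_tool", "payload": {"commands": [[0.46,0.47,0,0,0,-0.7,1],[0.46,0.47,0,0,0,-0.7,1],[0,0,2,0,0,0,1],[0,0,2,0,0,0,1],[0,0,0.5,0,0,0,1],[0,0,0,0,0,0,1],[0,0,0,0,0,0,1]]}}

```text
time_s: 6.3
tool_pos: [0.471, 0.3246, 0.1049]
tool_rot: [180.0, 0.0, 167.6]
force: [0.8, 0.1, -0.6]
grip_width: 0.087
```

```bash
python3 d.py .4734 .321 .078 167.5; python3 - <<'E'
from h import *
from cell import env
c=env.read_camera('top'); i=c['img'][170:280,120:230]; cv2.imwrite('pics/t1.png',cv2.resize(i,None,fx=5,fy=5,interpolation=2))
c=env.read_camera('side'); i=c['img'][240:340,190:310]; cv2.imwrite('pics/s1.png',cv2.resize(i,None,fx=5,fy=5,interpolation=2))
E
```

```text
t 6.3 pos [0.471  0.3246 0.1049] rot [1.8000e+02 2.0000e-02 1.6758e+02] F [ 0.8  0.1 -0.6] w 0.087 q [ 16.  38. -69. 104.  39.  66.  12.]
shift now-frame cm [-0.31 -0.3   2.69]  target-frame [-0.31 -0.3   2.69] norm 2.73 turn [0.   0.02 0.08]
```

View pics/t1.png

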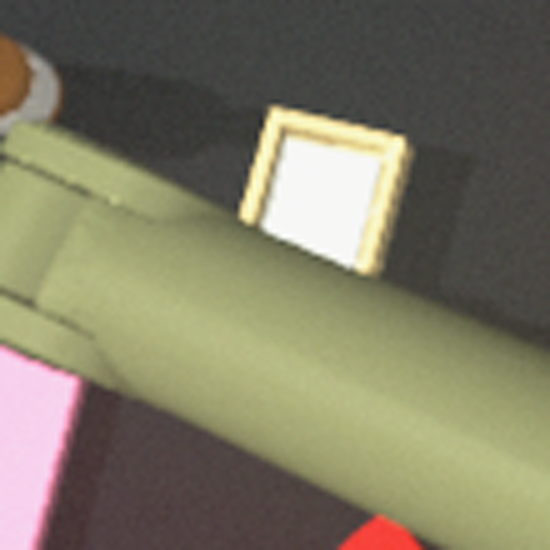

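View pics/s1.png

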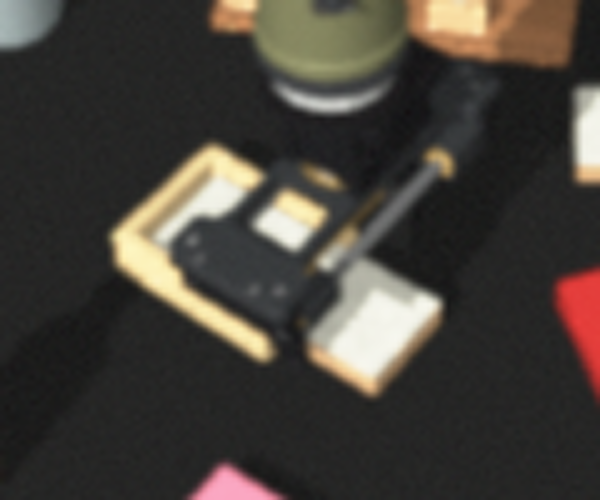

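{"api": "drive_tool", "payload": {"commands": [[-0.31,-0.3,0,0,0,0,1],[0,0,1.3,0,0,0,1],[0,0,1.3,0,0,0,1],[0,0,0,0,0,0,1],[0,0,0,0,0,0,1]]}}

```text
time_s: 6.82
tool_pos: [0.4727, 0.3199, 0.0769]
tool_rot: [-179.9, -0.1, 167.6]
force: [-0.6, -0.3, -0.2]
grip_width: 0.0871
```

```bash
python3 d.py .4734 .321 .078 167.5; python3 - <<'E'
from h import *
from cell import env
c=env.read_camera('side'); i=c['img'][240:340,190:310]; cv2.imwrite('pics/s2.png',cv2.resize(i,None,fx=5,fy=5,interpolation=2))
E
```

```text
t 6.82 pos [0.4727 0.3199 0.0769] rot [-1.799e+02 -1.200e-01  1.676e+02] F [-0.6 -0.3 -0.2] w 0.0871 q [ 16.  40. -67. 105.  41.  64.  11.]
shift now-frame cm [-0.04  0.12 -0.11]  target-frame [-0.04  0.12 -0.11] norm 0.17 turn [-0.1  -0.12  0.1 ]
```

View pics/s2.png

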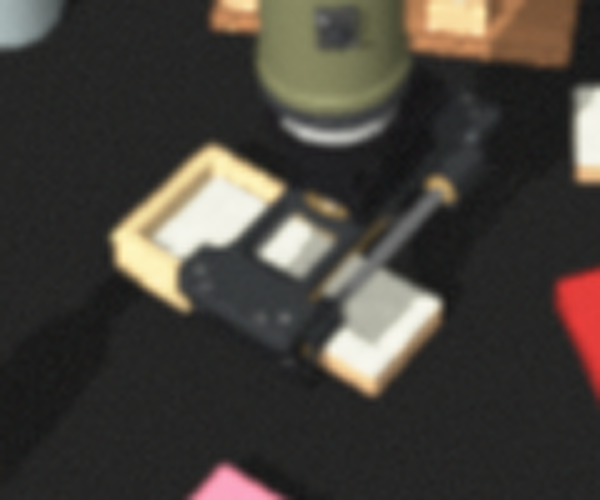

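{"api": "drive_tool", "payload": {"commands": [[0,0.1,-0.1,0,0,0,0],[0,0,0,0,0,0,0],[0,0,0,0,0,0,0],[0,0,0,0,0,0,0],[0,0,0,0,0,0,0],[0,0,0,0,0,0,0]], "force": 40}}

```text
time_s: 7.37
tool_pos: [0.4738, 0.3216, 0.0796]
tool_rot: [180.0, 0.0, 167.6]
force: [0.4, 0.4, 0.4]
grip_width: 0.0593
```

{"api": "drive_tool", "payload": {"commands": [[0,0,-0.5,0,0,0,0],[0,0,-1,0,0,0,0],[0,0,-1.5,0,0,0,0],[0,0,-1.5,0,0,0,0],[0,0,-1.5,0,0,0,0],[0,0,-1.5,0,0,0,0],[0,0,-1,0,0,0,0],[0,0,-0.5,0,0,0,0],[0,0,0,0,0,0,0]]}}

```text
time_s: 8.12
tool_pos: [0.4743, 0.3219, 0.171]
tool_rot: [179.9, 0.1, 167.6]
force: [-0.3, -0.1, -1.8]
grip_width: 0.0596
```

```bash
python3 d.py .4734 .321 .16 167.5; python3 - <<'E'
from h import *
from cell import env
c=env.read_camera('side'); i=c['img'][180:340,170:310]; cv2.imwrite('pics/s3.png',cv2.resize(i,None,fx=4,fy=4,interpolation=2)[:600])
E
```

```text
t 8.12 pos [0.4743 0.3219 0.171 ] rot [1.7993e+02 1.1000e-01 1.6758e+02] F [-0.3 -0.1 -1.8] w 0.0596 q [ 20.  34. -73. 101.  34.  72.  15.]
shift now-frame cm [ 0.07 -0.11  1.1 ]  target-frame [ 0.07 -0.11  1.1 ] norm 1.11 turn [0.07 0.11 0.08]
```

View pics/s3.png

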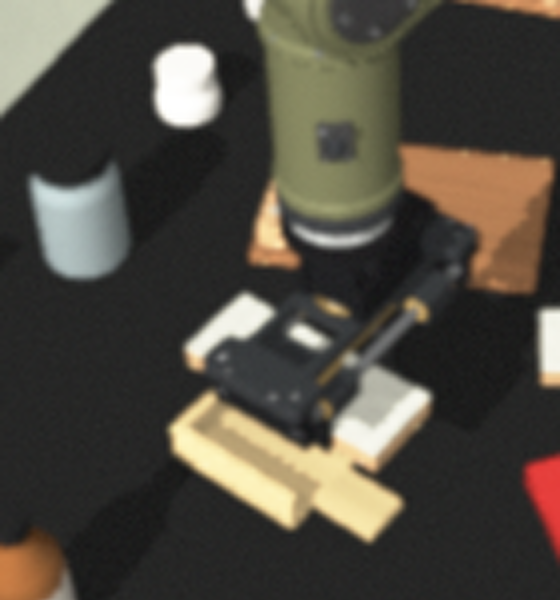

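{"api": "drive_tool", "payload": {"commands": [[-0.5,-1.4,0,0,0,0,0],[-1.0,-2.9,0,0,0,0,0],[-1.2,-3.3,0,0,0,0,0],[-1.2,-3.3,0,0,0,0,0],[-1.2,-3.3,0,0,0,0,0],[-1.2,-3.3,0,0,0,0,0],[-1.2,-3.3,0,0,0,0,0],[-1.2,-3.3,0,0,0,0,0],[-1.2,-3.3,0,0,0,0,0],[-0.6,-1.9,0,0,0,0,0],[-0.4,-1.0,0,0,0,-2.6,0],[0,0,0,0,0,-5,0],[0,0,0,0,0,-6,0],[0,0,0,0,0,-6,0],[0,0,0,0,0,-5,0],[0,0,0,0,0,-1.8,0],[0,0,0,0,0,0,0]]}}

```text
time_s: 9.58
tool_pos: [0.5144, 0.002, 0.1686]
tool_rot: [180.0, -0.1, -166.0]
force: [0.3, -0.1, -1.9]
grip_width: 0.0598
```

```bash
python3 d.py .5155 .0015 .0836 193.9;python3 - <<'E'
from h import *
from cell import env
c=env.read_camera('side'); i=c['img'][170:300,200:350]; cv2.imwrite('pics/s4.png',cv2.resize(i,None,fx=4,fy=4,interpolation=2)[:600])
E
```

```text
t 9.58 pos [0.5144 0.002  0.1686] rot [ 1.7997e+02 -1.0000e-01 -1.6596e+02] F [ 0.3 -0.1 -1.9] w 0.0598 q [ 62.  27. -78. 109.  28.  68.  78.]
shift now-frame cm [-0.11 -0.08  8.49]  target-frame [-0.1  -0.08  8.5 ] norm 8.5 turn [ 0.03 -0.1   0.14]
```

View pics/s4.png

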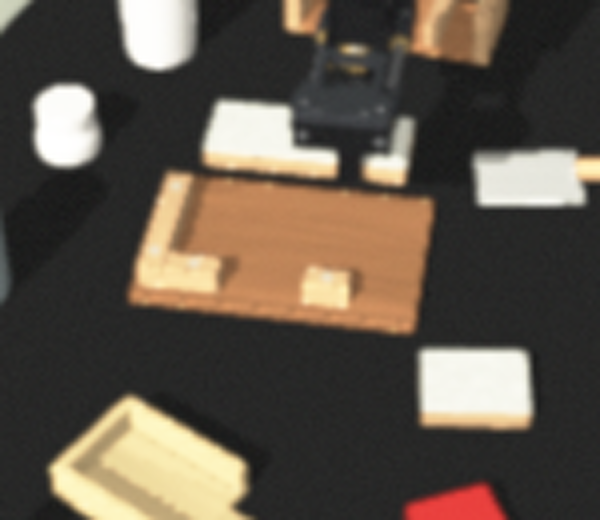

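{"api": "drive_tool", "payload": {"commands": [[-0.05,-0.04,1.0,0,0,0,0],[-0.05,-0.04,1.5,0,0,0,0],[0,0,1.5,0,0,0,0],[0,0,1.5,0,0,0,0],[0,0,1.2,0,0,0,0],[0,0,0.8,0,0,0,0],[0,0,0.4,0,0,0,0],[0,0,0,0,0,0,0]]}}

```text
time_s: 10.3
tool_pos: [0.5157, 0.0018, 0.0895]
tool_rot: [180.0, -0.1, -166.0]
force: [-0.5, -0.2, -2.2]
grip_width: 0.0594
```

```bash
python3 d.py .5155 .0015 .0836 193.9;python3 - <<'E'
from h import *
from cell import env
c=env.read_camera('side'); i=c['img'][170:300,200:350]; cv2.imwrite('pics/s5.png',cv2.resize(i,None,fx=4,fy=4,interpolation=2)[:600])
E
```

```text
t 10.3 pos [0.5157 0.0018 0.0895] rot [ 1.7996e+02 -8.0000e-02 -1.6599e+02] F [-0.5 -0.2 -2.2] w 0.0594 q [ 55.  32. -70. 112.  35.  61.  74.]
shift now-frame cm [ 0.03 -0.03  0.59]  target-frame [ 0.03 -0.03  0.59] norm 0.59 turn [ 0.04 -0.08  0.11]
```

View pics/s5.png

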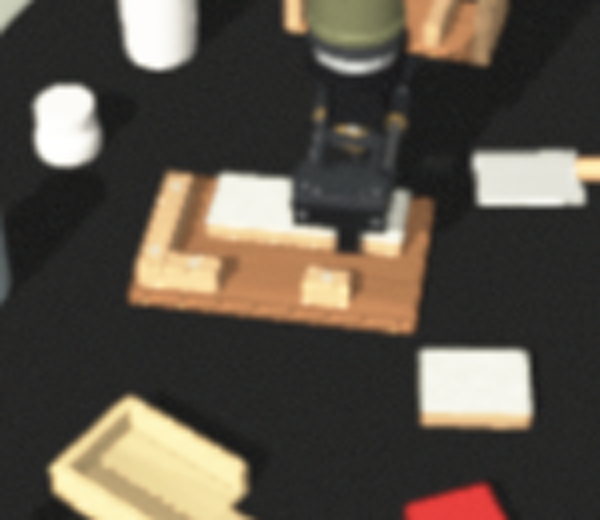

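Lower the last bit in small steps, watching the force.

{"api": "drive_tool", "payload": {"commands": [[0,0,0.2,0,0,0,0],[0,0,0.15,0,0,0,0],[0,0,0.1,0,0,0,0],[0,0,0,0,0,0,0]]}}

```text
time_s: 10.68
tool_pos: [0.5163, 0.0015, 0.086]
tool_rot: [-180.0, 0.0, -166.0]
force: [-0.7, -0.4, -2.9]
grip_width: 0.0597
```

{"api": "drive_tool", "payload": {"commands": [[0,0,0.1,0,0,0,0],[0,0,0,0,0,0,0]]}}

```text
time_s: 10.85
tool_pos: [0.5163, 0.0016, 0.0849]
tool_rot: [-180.0, 0.0, -166.0]
force: [-0.1, 0.0, -2.5]
grip_width: 0.0599
```

{"api": "drive_tool", "payload": {"commands": [[0,0,0.1,0,0,0,0],[0,0,0.05,0,0,0,0],[0,0,0,0,0,0,0]]}}

```text
time_s: 11.1
tool_pos: [0.5163, 0.0016, 0.0836]
tool_rot: [-180.0, 0.0, -166.0]
force: [-0.1, -0.7, -0.8]
grip_width: 0.0594
```

{"api": "drive_tool", "payload": {"commands": [[0,0,0.1,0,0,0,0],[0,0,0,0,0,0,0]]}}

```text
time_s: 11.27
tool_pos: [0.5164, 0.0017, 0.0835]
tool_rot: [-179.9, -0.0, -166.0]
force: [-3.6, -0.9, 9.8]
grip_width: 0.0596
```

{"api": "drive_tool", "payload": {"commands": [[0,0,-0.05,0,0,0,0.85],[0,0,0,0,0,0,1],[0,0,0,0,0,0,1],[0,0,0,0,0,0,1],[0,0,0,0,0,0,1],[-0.6,0,0,0,0,0,1],[-1,0,0,0,0,0,1],[-1,0,0,0,0,0,1],[-0.8,0,0,0,0,0,1],[-0.4,0,0,0,0,0,1],[0,0,0,0,0,0,1],[0,0,0,0,0,0,1]]}}

```text
time_s: 12.27
tool_pos: [0.5531, 0.0113, 0.0828]
tool_rot: [180.0, -0.0, -166.0]
force: [0.0, -0.6, 0.1]
grip_width: 0.0869
```

```bash
python3 d.py .5524 .0106 .0836 193.9;python3 - <<'E'
from h import *
from cell import env
c=env.read_camera('side'); np.savez('s6.npz',**c);i=c['img'][185:265,225:325]; cv2.imwrite('pics/s6.png',cv2.resize(i,None,fx=7,fy=7,interpolation=2)[:600])
c=env.read_camera('wrist'); cv2.imwrite('pics/w6.png',c['img'])
E
```

```text
t 12.27 pos [0.5531 0.0113 0.0828] rot [ 1.7998e+02 -3.0000e-02 -1.6597e+02] F [ 0.  -0.6  0.1] w 0.0869 q [ 49.  36. -66. 108.  37.  62.  72.]
shift now-frame cm [ 0.08 -0.05 -0.08]  target-frame [ 0.08 -0.05 -0.08] norm 0.12 turn [ 0.02 -0.03  0.13]
```

View pics/s6.png

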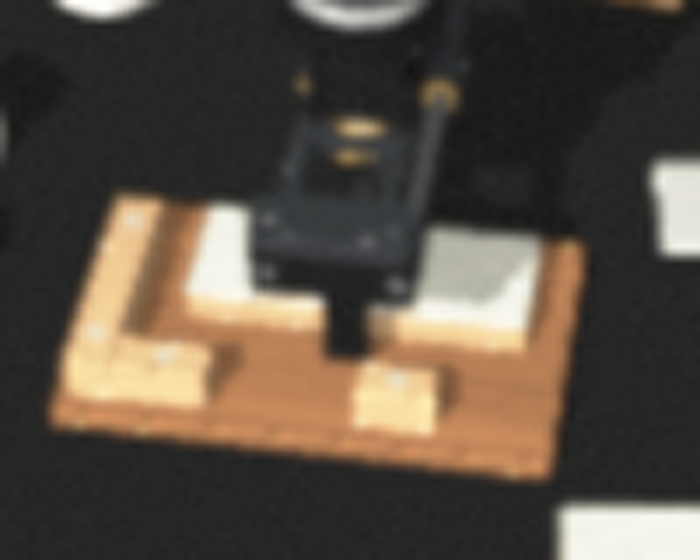

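View pics/w6.png

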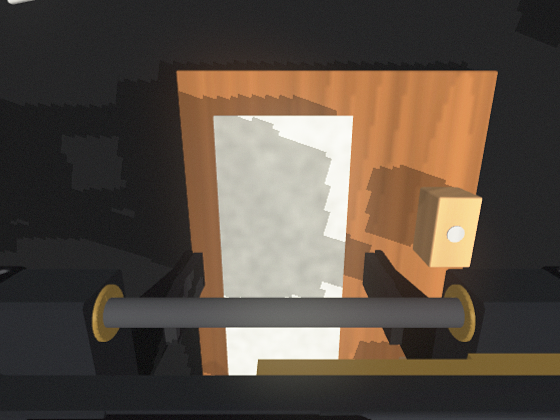

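```bash
python3 - <<'E'
from h import *
from cell import env
c=env.read_camera('wrist'); i=c['img']
cv2.imwrite('pics/w6c.png',cv2.resize(i[55:275,160:510],None,fx=2,fy=2,interpolation=2))
np.savez('w6.npz',**c)
g=lambda u,v,z:unproj(c,(u,v),z)[:2]
B=np.array([.561,.0384]);a=np.radians(13.9);Rm=np.array([[np.cos(a),-np.sin(a)],[np.sin(a),np.cos(a)]])
for n,p in dict(pL=(213,116,.028),pR=(353,115.5,.028),bL=(177,71,.01),bR=(496,70.5,.01)).items(): print(n,(Rm.T@(g(*p)-B)).round(4))
E
```

```text
pL [-0.0947 -0.0554]
pR [-0.0949  0.0045]
bL [-0.1144 -0.0745]
bR [-0.1147  0.0731]
```

View pics/w6c.png

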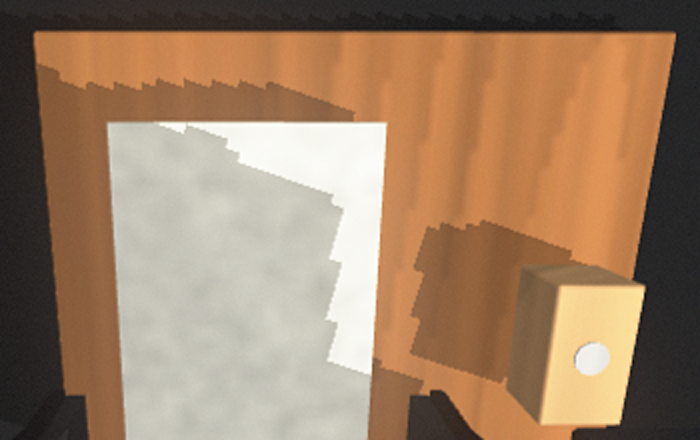

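{"api": "drive_tool", "payload": {"commands": [[0,0,0,0,0,0,0],[0,0,0,0,0,0,0],[0,0,0,0,0,0,0],[0,0,0,0,0,0,0],[0,0,0,0,0,0,0],[-0.4,0,0,0,0,0,0],[-0.6,0,0,0,0,0,0],[-0.6,0,0,0,0,0,0],[-0.4,0,0,0,0,0,0],[-0.2,0,0,0,0,0,0],[0,0.4,0,0,0,0,0],[0,0.7,0,0,0,0,0],[0,0.8,0,0,0,0,0],[0,0.8,0,0,0,0,0],[0,0.6,0,0,0,0,0],[0,0.4,0,0,0,0,0],[0,0,0,0,0,0,0],[0,0,0,0,0,0,0]], "force": 7}}

```text
time_s: 13.92
tool_pos: [0.5653, 0.0526, 0.0829]
tool_rot: [180.0, -0.0, -166.0]
force: [0.3, 0.7, -2.5]
grip_width: 0.0598
```

```bash
python3 d.py .5671 .0554 .0836 193.9;python3 - <<'E'
from h import *
from cell import env
c=env.read_camera('side');i=c['img'][185:265,225:325]; cv2.imwrite('pics/s7.png',cv2.resize(i,None,fx=7,fy=7,interpolation=2)[:600])
c=env.read_camera('wrist'); cv2.imwrite('pics/w7c.png',cv2.resize(c['img'][55:275,160:510],None,fx=2,fy=2,interpolation=2)); np.savez('w7.npz',**c)
E
```

```text
t 13.92 pos [0.5653 0.0526 0.0829] rot [ 1.8000e+02 -1.0000e-02 -1.6595e+02] F [ 0.3  0.7 -2.5] w 0.0598 q [ 44.  37. -65. 106.  38.  63.  68.]
shift now-frame cm [-0.25  0.23 -0.07]  target-frame [-0.25  0.23 -0.07] norm 0.35 turn [ 0.   -0.01  0.15]
```

View pics/s7.png

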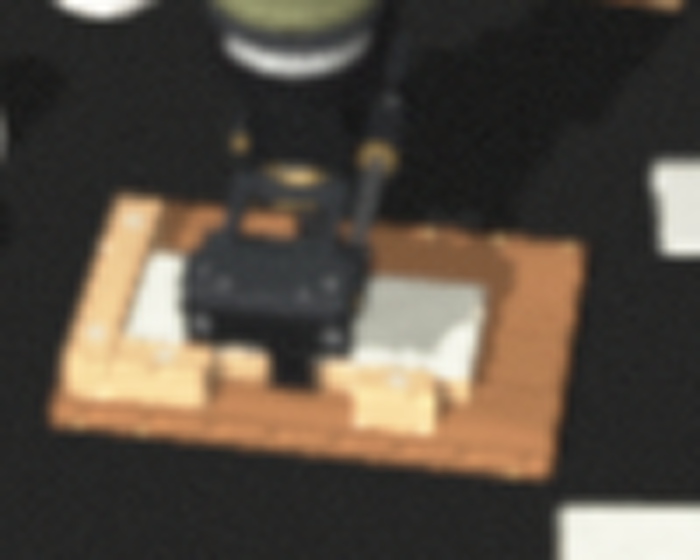

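View pics/w7c.png

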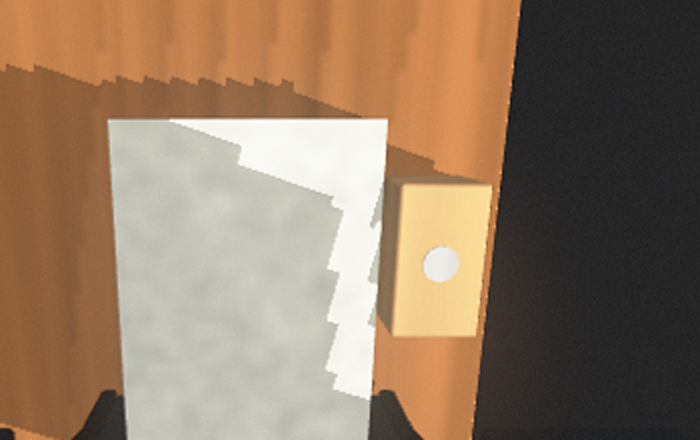

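{"api": "drive_tool", "payload": {"commands": [[-0.1,0,0,0,0,0,0],[-0.1,0,0,0,0,0,0],[0,0,0,0,0,0,0]]}}

```text
time_s: 14.27
tool_pos: [0.5678, 0.0522, 0.0829]
tool_rot: [-180.0, 0.0, -166.0]
force: [-0.9, -0.5, -1.8]
grip_width: 0.06
```

{"api": "drive_tool", "payload": {"commands": [[0,0.1,0,0,0,0,0],[0,0.1,0,0,0,0,0],[0,0,0,0,0,0,0]]}}

```text
time_s: 14.52
tool_pos: [0.5669, 0.0547, 0.0829]
tool_rot: [180.0, 0.0, -166.0]
force: [-0.8, -0.6, -2.1]
grip_width: 0.06
```

{"api": "drive_tool", "payload": {"commands": [[-0.1,0,0,0,0,0,0],[0,0,0,0,0,0,0]]}}

```text
time_s: 14.68
tool_pos: [0.568, 0.0548, 0.0829]
tool_rot: [180.0, -0.0, -166.0]
force: [-0.6, -0.0, -1.7]
grip_width: 0.0598
```

{"api": "drive_tool", "payload": {"commands": [[0,0.1,0,0,0,0,0],[0,0,0,0,0,0,0]]}}

```text
time_s: 14.85
tool_pos: [0.5678, 0.0556, 0.0829]
tool_rot: [-180.0, 0.0, -166.0]
force: [0.5, 0.5, -1.7]
grip_width: 0.0601
```

{"api": "drive_tool", "payload": {"commands": [[-0.1,0,0,0,0,0,0],[0,0,0,0,0,0,0]]}}

```text
time_s: 15.02
tool_pos: [0.568, 0.0557, 0.0829]
tool_rot: [-180.0, -0.1, -166.0]
force: [-3.4, -0.7, 1.4]
grip_width: 0.0598
```

{"api": "drive_tool", "payload": {"commands": [[0,0.1,0,0,0,0,0],[0,0,0,0,0,0,0]]}}

```text
time_s: 15.18
tool_pos: [0.568, 0.0558, 0.0828]
tool_rot: [-179.9, -0.1, -166.0]
force: [-3.3, -3.9, 2.7]
grip_width: 0.0601
```

{"api": "drive_tool", "payload": {"commands": [[-0.1,0,0,0,0,0,0],[0,0,0,0,0,0,0]]}}

```text
time_s: 15.35
tool_pos: [0.5682, 0.0558, 0.0828]
tool_rot: [-179.9, -0.2, -166.1]
force: [-6.8, -3.6, 4.8]
grip_width: 0.0595
```

{"api": "drive_tool", "payload": {"commands": [[0,0.1,0,0,0,0,0],[0,0,0,0,0,0,0]]}}

```text
time_s: 15.52
tool_pos: [0.5681, 0.056, 0.0827]
tool_rot: [-179.8, -0.2, -166.1]
force: [-5.6, -6.1, 4.8]
grip_width: 0.0604
```

{"api": "drive_tool", "payload": {"commands": [[0,0,0,0,0,0,0.75],[0,0,0,0,0,0,0.85],[0,0,0,0,0,0,0.9],[0,0,0,0,0,0,0.9],[0,0,0,0,0,0,0.9],[0,0,0,0,0,0,0.9],[0,0,0,0,0,0,0.9],[0,0,0,0,0,0,0.9]]}}

```text
time_s: 16.18
tool_pos: [0.5692, 0.0583, 0.0829]
tool_rot: [180.0, 0.0, -166.0]
force: [-0.4, -0.5, -0.1]
grip_width: 0.0781
```

```bash
python3 d.py .5671 .0554 .0836 193.9;python3 - <<'E'
from h import *
from cell import env
c=env.read_camera('side');i=c['img'][185:265,225:325]; cv2.imwrite('pics/s8.png',cv2.resize(i,None,fx=7,fy=7,interpolation=2)[:600])
c=env.read_camera('wrist'); cv2.imwrite('pics/w8c.png',cv2.resize(c['img'][55:275,160:510],None,fx=2,fy=2,interpolation=2)); np.savez('w8.npz',**c)
E
```

```text
t 16.18 pos [0.5692 0.0583 0.0829] rot [ 1.8000e+02  1.0000e-02 -1.6599e+02] F [-0.4 -0.5 -0.1] w 0.0781 q [ 43.  37. -65. 105.  38.  63.  68.]
shift now-frame cm [ 0.27 -0.23 -0.07]  target-frame [ 0.27 -0.23 -0.07] norm 0.36 turn [0.   0.01 0.11]
```

View pics/s8.png

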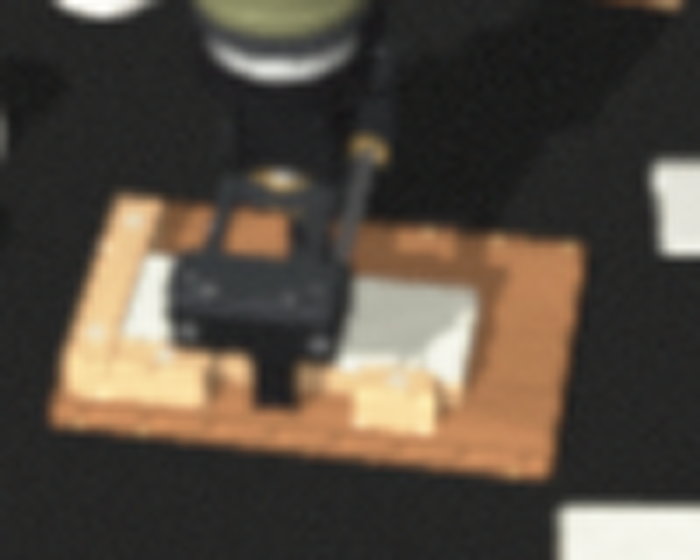

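View pics/w8c.png

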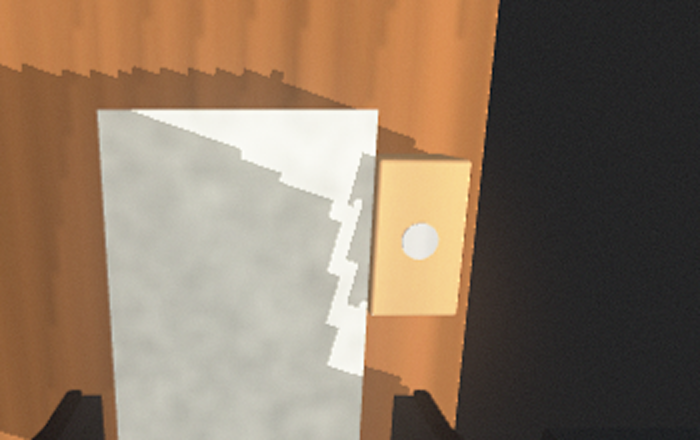

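```bash
python3 - <<'E'
from h import *
c=dict(np.load('w8.npz'))
B=np.array([.561,.0384]);a=np.radians(13.9);Rm=np.array([[np.cos(a),-np.sin(a)],[np.sin(a),np.cos(a)]])
g=lambda u,v,z:(Rm.T@(unproj(c,(160+(u+.5)/2-.5,55+(v+.5)/2-.5),z)[:2]-B)).round(4)
print('panel',g(97,110,.028),g(378,109.5,.028),'edge',g(362,438,.028),g(118,438,.028)); print('fence',g(380,159,.032),g(470,160,.032),g(371,314,.032)); print('board edge', g(499,0,.01),g(460,400,.01))
E
```

```text
panel [-0.0698 -0.0153] [-0.0699  0.0446] edge [0.0077 0.0452] [ 0.0077 -0.0153]
fence [-0.0599  0.0448] [-0.0597  0.0639] [-0.0256  0.0448]
board edge [-0.0939  0.0742] [0.0056 0.0749]
```

{"api": "drive_tool", "payload": {"commands": [[0.25,-0.22,0,0,0,0,0.9],[0,0,0,0,0,0,0.9],[0,0,0,0,0,0,0],[0,0,0,0,0,0,0],[0,0,0,0,0,0,0],[0,0,0,0,0,0,0],[0,0,0,0,0,0,0]], "force": 30}}

```text
time_s: 16.87
tool_pos: [0.5673, 0.0555, 0.083]
tool_rot: [-180.0, 0.0, -166.0]
force: [0.6, 0.3, -0.1]
grip_width: 0.0597
```

{"api": "drive_tool", "payload": {"commands": [[0,0,-0.4,0,0,0,0],[0,0,-0.8,0,0,0,0],[0,0,-1.2,0,0,0,0],[0,0,-1.5,0,0,0,0],[0,0,-1.5,0,0,0,0],[0,0,-1.5,0,0,0,0],[0,0,-1.5,0,0,0,0],[0,0,-1.5,0,0,0,0],[0,0,-1,0,0,0,0],[0,0,-0.6,0,0,0,0],[0,0,0,0,0,0,0],[0,0,0,0,0,0,0]]}}

```text
time_s: 17.87
tool_pos: [0.5672, 0.0552, 0.1979]
tool_rot: [-180.0, -0.0, -166.0]
force: [-0.2, -0.9, -1.6]
grip_width: 0.0598
```

```bash
python3 d.py .594 -.3058 .2 185.8;python3 - <<'E'
from h import *
from cell import env
c=env.read_camera('side');i=c['img'][130:280,200:350]; cv2.imwrite('pics/s9.png',cv2.resize(i,None,fx=4,fy=4,interpolation=2)[:600])
c=env.read_camera('top');i=c['img'];cv2.imwrite('pics/t9.png',i); print(unproj(c,(343,140),.05))
E
```

```text
t 17.87 pos [0.5672 0.0552 0.1979] rot [-1.7998e+02 -1.0000e-02 -1.6602e+02] F [-0.2 -0.9 -1.6] w 0.0598 q [ 49.  30. -73. 100.  30.  73.  73.]
shift now-frame cm [  6.12 -35.68  -0.2 ]  target-frame [  0.98 -36.19  -0.21] norm 36.2 turn [-0.02 -0.01  8.18]
[ 0.7682034  -0.18240173  0.05      ]
```

View pics/s9.png

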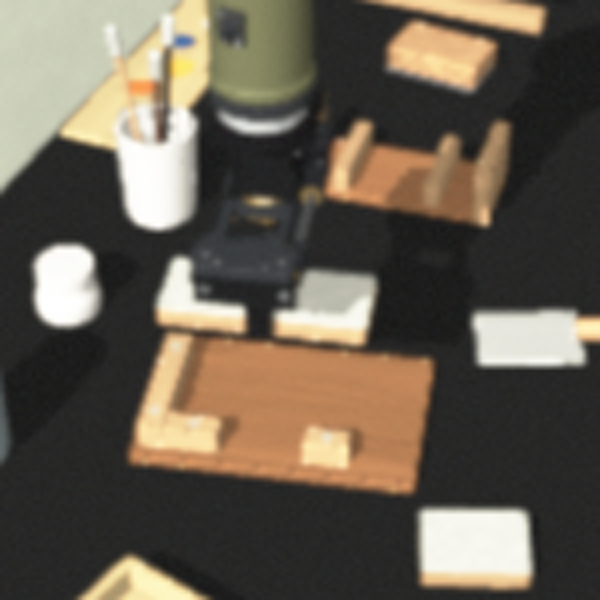

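View pics/t9.png

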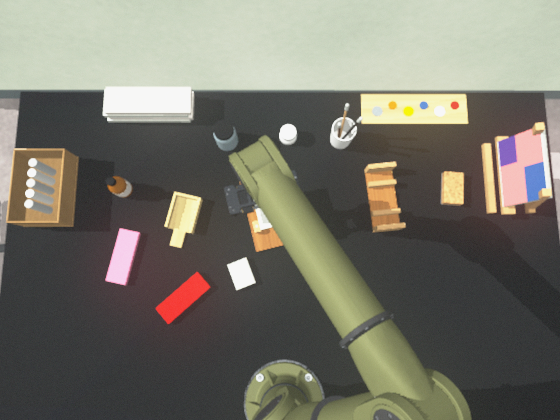

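{"api": "drive_tool", "payload": {"commands": [[0.2,-1.2,0,0,0,0,0],[0.4,-2.4,0,0,0,0,0],[0.55,-3.2,0,0,0,0,0],[0.55,-3.2,0,0,0,0,0],[0.55,-3.2,0,0,0,0,0],[0.5,-2.9,0,0,0,0,0],[0.3,-1.7,0,0,0,0,0],[0,0,0,0,0,0,0]]}}

```text
time_s: 18.63
tool_pos: [0.5802, -0.1324, 0.1964]
tool_rot: [-179.9, -0.1, -166.5]
force: [0.1, -0.2, -2.8]
grip_width: 0.0596
```

```bash
python3 d.py .594 -.3058 .2 185.8
```

```text
t 18.63 pos [ 0.5802 -0.1324  0.1964] rot [-1.7990e+02 -1.4000e-01 -1.6653e+02] F [ 0.1 -0.2 -2.8] w 0.0596 q [ 64.  33. -71.  96.  33.  74.  90.]
shift now-frame cm [  2.7  -17.18  -0.32]  target-frame [  0.38 -17.39  -0.36] norm 17.39 turn [-0.11 -0.14  7.67]
```

{"api": "drive_tool", "payload": {"commands": [[0.25,-1.5,0,0,0,0,0],[0.4,-2.6,0,0,0,0,0],[0.5,-3.2,0,0,0,0,0],[0.5,-3.2,0,0,0,0,0],[0.45,-3,0,0,0,0,0],[0.35,-2.2,0,0,0,0,0],[0.2,-1.4,0,0,0,2,0],[0,0,0,0,0,3,0],[0,0,0,0,0,2.6,0],[0,0,0,0,0,0,0],[0,0,0,0,0,0,0]]}}

```text
time_s: 19.55
tool_pos: [0.5965, -0.296, 0.1979]
tool_rot: [180.0, -0.0, -173.5]
force: [0.5, 1.2, -1.1]
grip_width: 0.0593
```

```bash
python3 d.py .594 -.3058 .12 185.8;python3 - <<'E'
from h import *
from cell import env
c=env.read_camera('side');i=c['img'][110:230,220:370]; cv2.imwrite('pics/s10.png',cv2.resize(i,None,fx=5,fy=5,interpolation=2)[:600])
c=env.read_camera('wrist');cv2.imwrite('pics/w10.png',c['img'])
E
```

```text
t 19.55 pos [ 0.5965 -0.296   0.1979] rot [ 1.7998e+02 -1.0000e-02 -1.7348e+02] F [ 0.5  1.2 -1.1] w 0.0593 q [ 68.  39. -65.  86.  36.  78.  97.]
shift now-frame cm [ 0.36 -0.95  7.79]  target-frame [ 0.35 -0.95  7.79] norm 7.85 turn [ 0.02 -0.01  0.72]
```

View pics/s10.png

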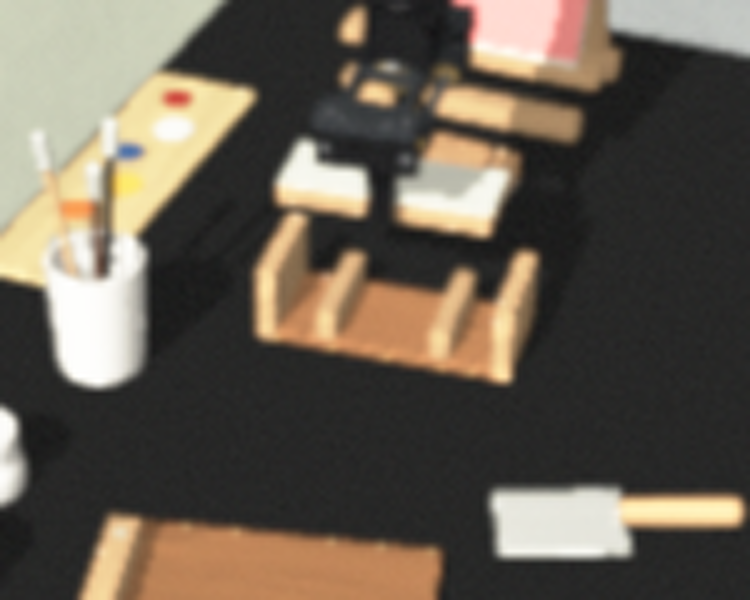

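View pics/w10.png

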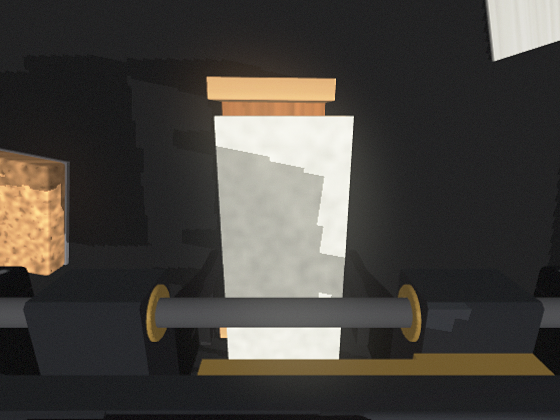

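{"api": "drive_tool", "payload": {"commands": [[0.18,-0.48,0.8,0,0,0.36,0],[0.17,-0.47,1.2,0,0,0.36,0],[0,0,1.2,0,0,0,0],[0,0,0.8,0,0,0,0],[0,0,0.4,0,0,0,0],[0,0,0,0,0,0,0],[0,0,0,0,0,0,0]]}}

```text
time_s: 20.23
tool_pos: [0.5939, -0.3065, 0.1536]
tool_rot: [180.0, -0.0, -174.3]
force: [-0.6, -0.2, -1.2]
grip_width: 0.0596
```

```bash
python3 d.py .594 -.3058 .108 185.8;python3 - <<'E'
from h import *
from cell import env
c=env.read_camera('wrist');cv2.imwrite('pics/w11.png',cv2.resize(c['img'][60:270,160:400],None,fx=3,fy=3)[:600]);np.savez('w11.npz',**c)
E
```

```text
t 20.23 pos [ 0.5939 -0.3065  0.1536] rot [ 1.7997e+02 -1.0000e-02 -1.7430e+02] F [-0.6 -0.2 -1.2] w 0.0596 q [ 68.  42. -63.  88.  38.  74.  96.]
shift now-frame cm [-0.02  0.07  4.56]  target-frame [-0.02  0.07  4.56] norm 4.56 turn [ 0.03 -0.01 -0.1 ]
```

View pics/w11.png

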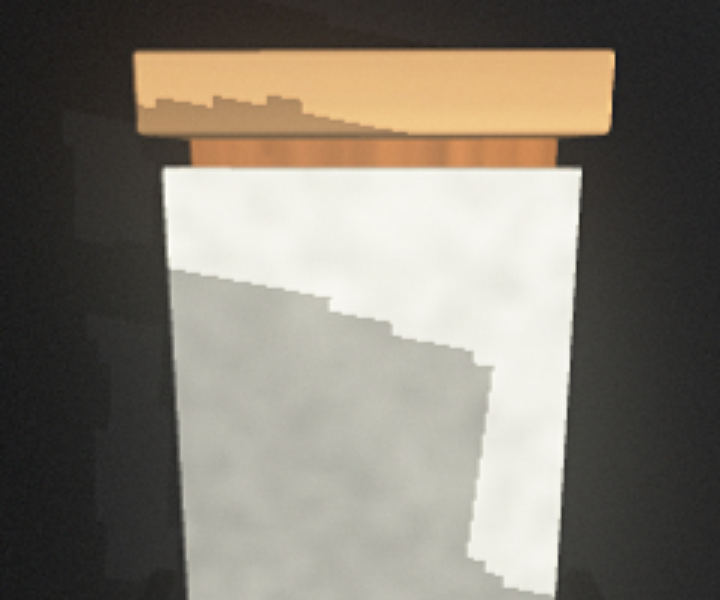

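```bash
python3 - <<'E'
from h import *
c=dict(np.load('w11.npz'))
B=np.array([.594,-.3058]);a=np.radians(5.8);Rm=np.array([[np.cos(a),-np.sin(a)],[np.sin(a),np.cos(a)]])
g=lambda u,v,z:(Rm.T@(unproj(c,(160+(u+.5)/3-.5,60+(v+.5)/3-.5),z)[:2]-B)).round(4)
print('panel',g(162,168,.0986),g(582,168,.0986)); print('cheek outer',g(134,50,.062),g(615,50,.062),'inner',g(140,134,.062),g(610,133,.062))
E
```

```text
panel [-0.0803 -0.0308] [-0.0801  0.0292]
cheek outer [-0.0994 -0.0417] [-0.0991  0.0413] inner [-0.0856 -0.0417] [-0.0855  0.0413]
```

{"api": "drive_tool", "payload": {"commands": [[-0.06,0.05,0.5,0,0,0,0],[0,0,0.8,0,0,0,0],[0,0,0.9,0,0,0,0],[0,0,0.8,0,0,0,0],[0,0,0.5,0,0,0,0],[0,0,0.3,0,0,0,0],[0,0,0.2,0,0,0,0],[0,0,0,0,0,0,0],[0,0,0,0,0,0,0]]}}

```text
time_s: 21.03
tool_pos: [0.5946, -0.3063, 0.1141]
tool_rot: [-180.0, 0.0, -174.3]
force: [-0.4, 0.1, -2.0]
grip_width: 0.0599
```

{"api": "drive_tool", "payload": {"commands": [[0,0,0.15,0,0,0,0],[0,0,0.1,0,0,0,0],[0,0,0,0,0,0,0]]}}

```text
time_s: 21.28
tool_pos: [0.5944, -0.3063, 0.1115]
tool_rot: [-180.0, 0.0, -174.3]
force: [-0.4, 0.3, -1.2]
grip_width: 0.0595
```

{"api": "drive_tool", "payload": {"commands": [[0,0,0.1,0,0,0,0],[0,0,0.1,0,0,0,0],[0,0,0,0,0,0,0]]}}

```text
time_s: 21.53
tool_pos: [0.5943, -0.3063, 0.1092]
tool_rot: [-180.0, -0.0, -174.3]
force: [0.2, 0.0, -2.0]
grip_width: 0.0598
```

{"api": "drive_tool", "payload": {"commands": [[0,0,0.08,0,0,0,0],[0,0,0,0,0,0,0]]}}

```text
time_s: 21.7
tool_pos: [0.5944, -0.3063, 0.1085]
tool_rot: [-180.0, -0.0, -174.3]
force: [-0.4, 1.1, -1.8]
grip_width: 0.0597
```

{"api": "drive_tool", "payload": {"commands": [[0,0,0.08,0,0,0,0],[0,0,0,0,0,0,0]]}}

```text
time_s: 21.87
tool_pos: [0.5946, -0.3062, 0.108]
tool_rot: [-180.0, 0.0, -174.3]
force: [0.2, 0.1, -0.8]
grip_width: 0.0599
```

{"api": "drive_tool", "payload": {"commands": [[0,0,0.06,0,0,0,0],[0,0,0,0,0,0,0]]}}

```text
time_s: 22.03
tool_pos: [0.5946, -0.3063, 0.108]
tool_rot: [-180.0, 0.0, -174.3]
force: [-2.7, 2.0, 4.4]
grip_width: 0.0594
```

{"api": "drive_tool", "payload": {"commands": [[0,0,-0.03,0,0,0,0.75],[0,0,0,0,0,0,0.85],[0,0,0,0,0,0,1],[0,0,0,0,0,0,1],[0,0,0,0,0,0,1],[0,0,0,0,0,0,1],[0,0,0,0,0,0,1]]}}

```text
time_s: 22.62
tool_pos: [0.5945, -0.3063, 0.1075]
tool_rot: [-180.0, 0.0, -174.3]
force: [0.4, -0.0, 0.2]
grip_width: 0.0866
```

{"api": "drive_tool", "payload": {"commands": [[0,0,-0.4,0,0,0,1],[0,0,-1,0,0,0,1],[0,0,-2,0,0,0,1],[0,0,-3,0,0,0,1],[0,0,-3,0,0,0,1],[0,0,-3,0,0,0,1],[0,0,-1.5,0,0,0,1],[0,0,0,0,0,0,1],[0,0,0,0,0,0,1]]}}

```text
time_s: 23.37
tool_pos: [0.5947, -0.3063, 0.2473]
tool_rot: [-179.9, 0.1, -174.3]
force: [0.1, -0.1, -1.0]
grip_width: 0.0868
```

```bash
python3 d.py .594 -.3058 .108 185.8;python3 - <<'E'
from h import *
from cell import env
c=env.read_camera('wrist');cv2.imwrite('pics/w12.png',c['img']);np.savez('w12.npz',**c)
c=env.read_camera('side');i=c['img'][110:230,220:370]; cv2.imwrite('pics/s12.png',cv2.resize(i,None,fx=5,fy=5,interpolation=2)[:600])
E
```

```text
t 23.37 pos [ 0.5947 -0.3063  0.2473] rot [-1.7993e+02  6.0000e-02 -1.7432e+02] F [ 0.1 -0.1 -1. ] w 0.0868 q [ 69.  37. -66.  82.  34.  82.  99.]
shift now-frame cm [ 0.08  0.07 13.93]  target-frame [ 0.07  0.05 13.93] norm 13.93 turn [-0.07  0.06 -0.12]
```

View pics/w12.png

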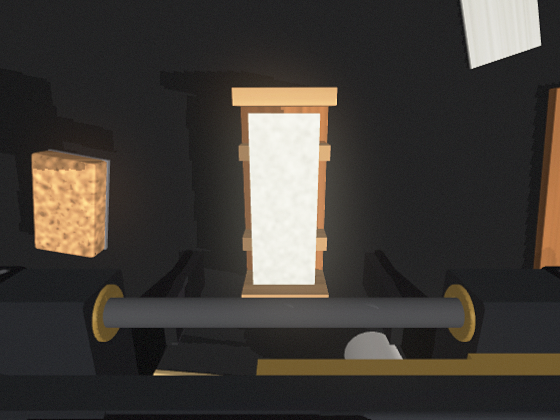

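View pics/s12.png

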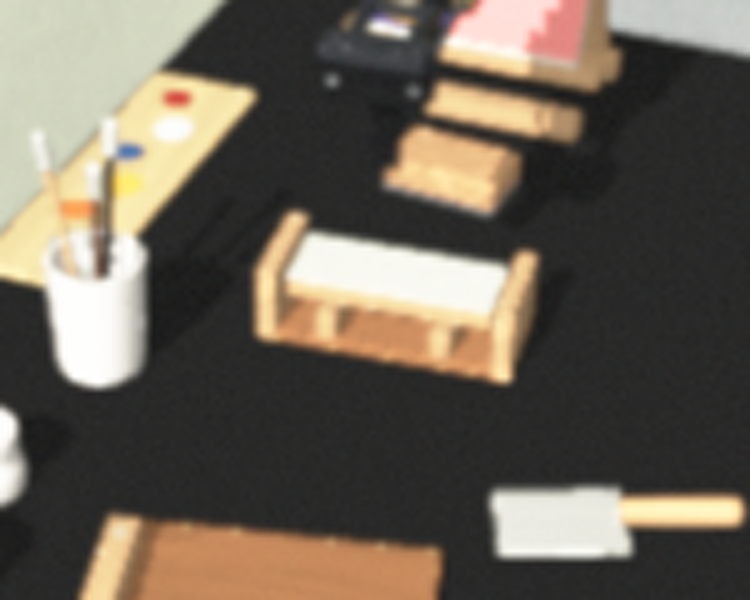

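```bash
python3 - <<'E'
from h import *
from cell import env
c=dict(np.load('w12.npz'))
p,f=fit([(c,X,np.array(u)) for X,u in [((-.08,-.03,.053),(248,113)),((-.08,.03,.053),(321,113)),((.08,-.03,.053),(253,285)),((.08,.03,.053),(315,285))]])
d=p[:2]-[.594,-.3058];a=np.radians(5.8);print(p,np.degrees(p[2]),'in stand mm',1e3*np.array([np.cos(a)*d[0]+np.sin(a)*d[1],-np.sin(a)*d[0]+np.cos(a)*d[1]]),f.round(1))
print(env.sign_off())
E
```

```text
[ 0.59472745 -0.30614224  0.0960181 ] 5.50143169646037 in stand mm [ 0.68913895 -0.41399788] [ 0.4  0.3 -0.5  0.4  0.3 -0.6 -0.3 -0.4]
the job is handed in; nothing more can be done
None
```

I carried out the task in order and handed it in at about 23.4 s of the 72 s allowed. No verdict was reported.

- **Squaring board:** I took the panel from the tray by its free end and laid it on the board. I gripped it lightly across the middle and slid it against both fences until each showed a few newtons of contact, then let go. The wrist picture taken before regripping put it less than about 1 mm from home in x and y, and square to the board.
- **Drying stand:** I gripped the panel again across the middle, within about 1 mm of half its length. I lifted it so its centre was about 134 mm up, lowered it onto both bars, let go and backed off about 14 cm.
- **Last checks:** The final wrist picture put the panel 0.7 mm along and 0.4 mm across from the stand's middle, and 0.3° from the stand's direction. The side picture showed it level on both bars, white side up, between the cheeks. The gripper was open and clear.
- **Bystanders:** None of those in view looked moved, but I did not measure their positions again.
- **One detour:** The last joint came within about 5° of its limit above the tray, so I turned the gripper half round before grasping. A different joint later came to about 1° from its own limit while I carried the panel to the board. No check failed.

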